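# Clear the pot and latch the microphone supply's door

## Robot

A 6-joint arm with a two-finger parallel gripper is mounted at the origin on the work surface. World frame = base frame: x ahead of the robot, y to its left, z up, the work surface at z = 0. Lengths are in m, angles in rad, forces in N, time in s.
With the tool pointing down it reaches from about 0.35 to 0.775 m from the base axis. Payload 7.3 kg.
Tool frame: the origin (TCP) lies at the centre of the arm's flange, where the gripper is bolted on; the fingertips stand 178 mm ahead of it and the grasp point (between the pads) lies 159 mm ahead of it; x points along the fingers, z is the direction in which the jaws open and shut, and the axes are right-handed (so a half turn about x gives the same grasp; the last joint's range is limited). The gripper opens to 92 mm and grips with 3 to 60 N. Pads are 19 mm wide; open, the fingers measure 130 mm over their backs; the gripper's body (75 mm by 190 mm) begins 47 mm behind the grasp point.
Start: joints at [-1.466, 0.342, 1.524, -0, 1.275, -0.146], TCP at [0.13, -0.509, 0.405] pointing down, gripper open.
Joint ranges: [-2.53, 2.53], [-0.77, 2.02], [0.04, 2.7], [-1, 4.14], [0.28, 2.66], [-3.11, 3.11]. Speed limits (rad/s): [2.57, 2.57, 3.14, 3.14, 3.14, 3.14].

## Interface

Orientations are given as a unit quaternion [x, y, z, w].
In Python, from plant import robot, capture gives the robot as it stands. The module is installed in compiled form; this text tells all that it offers.
- The arm moves only by the shell command python3 -m pendant 'ROWS'. ROWS is JSON, a list of rows, each a list of 5 numbers: the shift along the tool's x, y, z in m, then the turn about the tool's x in rad, then the opening, from 0 (shut) to 1 (fully open). In form: [[dx, dy, dz, spin, gripper], ...]. A call has 1 to 12 rows; each row shifts and turns the commanded pose from where the row before left it, along the tool's axes as they then stand; what a row does not reach is not made up. A row lasts 1/12 s, in which the tool goes at most 41.7 mm and 7.16 degrees, less where a joint would pass 70% of its speed; a pose out of reach is approached as far as the arm can. A call is refused whole if a number of a shift passes 0.0417 or a number of a turn 0.125, either way. A call with a gripper value outside its range is refused whole. The fingers move at their own pace and stop on an object; the grip force is fixed at half the most. Time passes only in rows, so rows that do not move let the fingers close. It gives the time, the measured TCP pose, the force and the opening at its end, in the units of the state.
- robot.get_state(): the state, without advancing time (a new reading comes with each control period).
- capture(name): name is "side" or "top"; returns a dict with "image" (480x640x3 uint8, red, green, blue), "z_map" (480x640 float32, m along the optical axis (not along the pixel's ray), 0 where there is no reading), "fovy" (degrees; the focal length in pixels is half the picture's height over the tangent of half this angle, whatever the lens; pixels are square), "cx", "cy" (the principal point, pixels), "k1" (the pictures are not rectified: a ray, as slopes to the right and down, at radius r is drawn at 1 + k1 r^2 times it, then the intrinsics apply), "view" (4x4, takes a point from world to camera coordinates). Camera axes: x right, y down, z forward; pixel columns grow to the right and rows downward; lengths in m; the calibration is good to about 2 mm. A picture is of the moment at which its call begins.
- robot.sign_off(): hands the job in, once; it reports no verdict.
The state is a dict: "t": time; "joints": joint angles; "joint_velocities": joint speeds; "joint_torque": joint torques, N m; "eef_pos": TCP position; "eef_rot": TCP orientation; "ft_force": force on the tool from outside, world axes, zero at the start; "ft_torque": the same for the moment, N m; "grip_width": finger opening in m.
Only numpy, scipy, OpenCV 4.12 (cv2) and the standard library are available. Lean on these libraries where they do the work, as an engineer would, in place of code of your own. Each camera call takes 0.05 s, during which the arm holds its last target. There are 200 camera calls.

## Task

The front door of the microphone power supply has been left open with the brass tip-cleaner pot standing in its way. Slide the pot along the mat, without lifting or tipping it, until it stands inside the free outlined ring, then push the door gently shut until it clicks home on its roller catch and stays shut. Feel for the click: the door's stop is set differently each time; do not slam or force it, and leave the other things on the bench where they are.

Things in the scene. Friction and masses are not known exactly. Their poses are not given: they have to be found in the camera images.
- supply: Fixed dark metal power supply, 220 deep (its +x) x 200 wide (y) x 90 mm tall; strap handle on top (bar along x, 26 mm high, 80 to 200 mm behind the front; the top is bare before it). Origin: under the middle of its open front face, on the bench; -x points out of the front. Pushing door or case with more than 28 N bends them.
- door (a joint): Angle of the supply's front door, rad: 0 = parallel to the front, growing as it opens; 1.4 at most. Flat panel 5 mm thick, 180 mm wide, 14 to 88 mm above the bench, small aluminium plate near its free edge. Slight friction: it stays where left. Shut, it rests on a bumper inside, 165 mm from the hinge, whose setting differs: home is anywhere from 0 to 0.12 rad.
- catch (a joint): Sprung roller inside the front near the free edge: travel, m; 0 when out. About 0.07 rad before home the door's tongue meets it: pushing near the free edge takes 7 to 13 N (far more near the hinge), it gives way 0.02 rad before home, clicks, and holds the door on the bumper, staying pressed in by 0.002 to 0.004 m. Let go before that, the door is pushed back ajar and the roller is out.
- door_hinge (a point): Point on the door's upright hinge axis, 51 mm above the bench; in the supply's frame x = 0, y = +90 mm. At 0 rad the door's outer face is at x = -5 mm and its free edge at y = -90 mm.
- door_edge (a point): Point on the door: outer face, top corner of the free edge, 88 mm above the bench.
- pot: Loose open brass pot filled with copper wool, 64 mm diameter, 70 mm tall, 0.3 to 0.65 kg. Origin: centre of its underside. At the start it stands on the mat in the door's way, near the ring nearest the hinge.
- far_ring (a point): Centre of the free ring, the pot's destination, a white outline of 84 mm diameter on the mat's top (3 mm above the bench), beyond the door's free edge, out of its swing.
- near_ring (a point): Centre of the other, identical ring, in the door's swing, 150 mm from far_ring.
- mat: Fixed dark grey mat, 180 (x) x 300 (y) x 3 mm, before the supply and parallel to its front. Origin: centre of its underside. (A second supply case, shut and with a plain front, stands to the left, at least 350 mm left of the robot centre line.)
- jar: Bystander: glass jar with metal lid, 44 mm diameter, 50 mm tall. Origin: centre of its underside.
- spool: Bystander: white solder spool standing on end, 48 mm diameter, 42 mm tall. Origin: centre of its underside.
- mic: Bystander: large microphone lying on foam, 230 mm long, 52 mm thick. Origin: its underside.
- screwdriver: Bystander: screwdriver lying on the bench, 180 mm long. Origin: its underside.
Things that resemble listed ones, but are neither listed nor needed, are in the scene too. Several things have the shape of the pot; the one meant has the colours described above.

How it is judged:
On the way, in this order (a step that is already met when the one before it is completed fails the run):
1. the pot stands released inside the free ring, the door still open (horizontal distance between pot and far_ring below 0.012 m and linear speed of pot below 0.02 m/s and contact force between the fingers and pot below 0.1 N and value of joint door above 0.3 rad), for 0.2 s.
2. the door is latched shut on its catch and let go (value of joint catch above 0.0004 m and value of joint door below 0.14 rad and velocity of joint door between -0.05 and 0.05 rad/s and contact force between each of the fingers, the arm and supply below 0.1 N), for 0.2 s.
At the end, for the whole second after the job is handed in: The door is at rest, shut (below 0.14 rad) and held by its catch (roller pressed in by more than 0.4 mm), and the pot stands upright and still inside the free ring, its centre within 12 mm of the ring's (value of joint catch above 0.0004 m and value of joint door below 0.14 rad and velocity of joint door between -0.05 and 0.05 rad/s and horizontal distance between pot and far_ring below 0.012 m and angle between pot's own z axis and vertical below 0.05 rad and linear speed of pot below 0.01 m/s); the robot touches nothing.
It fails at once if the pot is lifted more than 6 mm off the mat (height (world z) of pot above 0.009 m).
It fails at once if the pot tips by more than 0.25 rad (angle between pot's own z axis and vertical above 0.25 rad).
It fails at once if the door is slammed (swung shut faster than 2 rad/s before it reaches the catch) (value of joint door above 0.21 rad and velocity of joint door below -2 rad/s).
It fails at once if the door or case is forced with more than 28 N (contact force between any of the fingers, the arm and supply above 28 N).
It fails at once if a bystander is shifted by more than 20 mm (distance of any of jar, spool, mic, screwdriver from where it was at the start of the episode above 0.02 m).
It also fails if it takes over 61 s, if anything falls off the work surface, if the arm or the gripper's body presses on something with over 40 N, if the wrist force passes 120 N, or if a joint passes its speed limit or range.

## Working session

There is one attempt and no reset: what is moved stays moved. The work goes in short steps, Python scripts to look and compute and a shell command to move; the robot and the scene stay as the last step left them, time stands still between calls to the robot, and variables do not carry over. Pictures are saved under pics/ and viewed, about 8 in all and at most 12, crops included, and the job is handed in when it is done.

```bash
mkdir -p pics; cat > h.py <<'E'
import numpy as np, cv2
from plant import robot, capture
def K(c):
    f=240/np.tan(np.radians(c["fovy"])/2); return np.array([[f,0,c["cx"]],[0,f,c["cy"]],[0,0,1]]), np.array([c["k1"],0,0,0,0.])
def ray(c,uv):
    k,d=K(c); n=cv2.undistortPoints(np.array(uv,float).reshape(-1,1,2),k,d).reshape(-1,2)
    R=c["view"][:3,:3];t=c["view"][:3,3]
    return -R.T@t, np.c_[n,np.ones(len(n))]@R
def onplane(c,uv,z):
    o,r=ray(c,uv); return o+r*((z-o[2])/r[:,2])[:,None]
def proj(c,p):
    k,d=K(c);R=c["view"][:3,:3];t=c["view"][:3,3]
    return cv2.projectPoints(np.array(p,float).reshape(-1,1,3),cv2.Rodrigues(R)[0],t,k,d)[0].reshape(-1,2)
def cloud(c):
    v,u=np.mgrid[0:480,0:640]; o,r=ray(c,np.c_[u.ravel(),v.ravel()])
    return (o+r*c["z_map"].reshape(-1,1)).reshape(480,640,3)
def save(n,im,s=1):
    cv2.imwrite(f"pics/{n}.png",cv2.resize(im[...,::-1],None,fx=s,fy=s))
E
python3 - <<'E'
from h import *
for n in ("top","side"):
    c=capture(n); save(n+"0",c["image"]); np.save(n+"0.npy",c,allow_pickle=True)
    print(n,c["fovy"],c["cx"],c["cy"],c["k1"],(c["z_map"]>0).mean(),np.round(np.linalg.inv(c["view"]),3).tolist())
print(robot.get_state())
E
```

```text
top 43.714338753161265 318.0232018595834 233.0602124579651 0.03191064219657259 0.9959505208333334 [[-0.007, -0.994, 0.108, 0.389], [-1.0, 0.007, 0.001, -0.13], [-0.002, -0.108, -0.994, 1.4], [0.0, 0.0, 0.0, 1.0]]
side 51.789334936487286 327.6937699479128 241.04021129171167 -0.1087351895696364 0.995908203125 [[-0.946, -0.204, 0.252, 0.186], [-0.324, 0.614, -0.719, 0.904], [-0.009, -0.762, -0.647, 0.995], [0.0, 0.0, 0.0, 1.0]]
{'t': 0.1, 'joints': array([-1.46600013e+00,  3.42681257e-01,  1.52485791e+00, -2.08239505e-06,
        1.27541446e+00, -1.46028798e-01]), 'joint_velocities': array([ 0.00030018, -0.00156575, -0.00183719, -0.00172953, -0.00076157,
        0.0007552 ]), 'joint_torque': array([ 9.97704592e-04, -4.32005060e+01, -2.44694173e+01,  7.18611851e-02,
        5.25260519e-02, -5.08603114e-05]), 'eef_pos': array([ 0.13030292, -0.50847099,  0.40412185]), 'eef_rot': array([ 0.4338775 ,  0.55894875, -0.43318411,  0.55828141]), 'ft_force': array([ 0.58886928, -0.37300322, -0.203899  ]), 'ft_torque': array([-0.07580426, -0.05433684,  0.01043942]), 'grip_width': 0.09185456575027585}
```

View pics/top0.png

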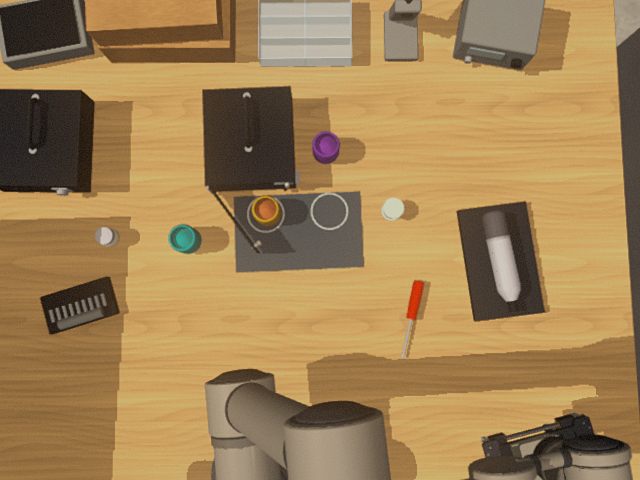

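View pics/side0.png

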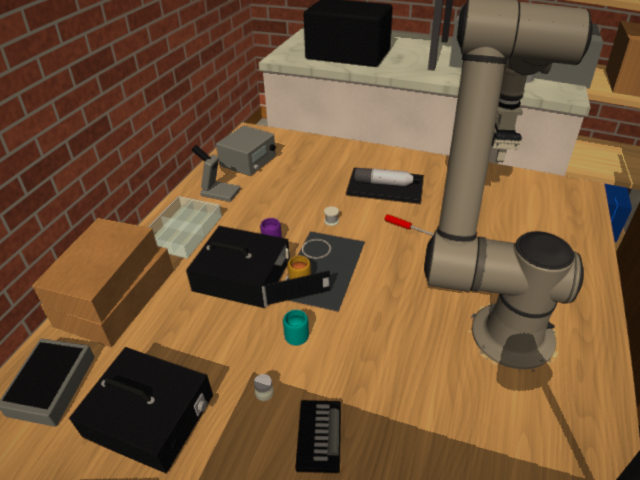

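The pot could be confused with three things in the top view: brass with copper fill at (266,210), purple at (326,147) and teal at (184,238). The description fits the brass one at (266,210). The free ring is at (330,211). The door swings from about (210,188) to (260,248). The white spool is at (392,208) and the supply front runs along (205–296,190).

```bash
cat > meas.py <<'E'
from h import *
def pot(c,P):
    h=cv2.cvtColor(c["image"],cv2.COLOR_RGB2HSV)
    m=(h[...,0]<28)&(h[...,1]>130)&(P[...,2]>.05)&(P[...,2]<.085)&(P[...,0]>.42)&(P[...,0]<.62)&(abs(P[...,1]+.07)<.17)
    n,l,s,_=cv2.connectedComponentsWithStats(m.astype(np.uint8)); 
    if n<2: return None
    i=1+s[1:,4].argmax(); 
    k=np.argwhere(l==i)[:,::-1]
    q=onplane(c,k.astype(float),.073); (x,y),r=cv2.minEnclosingCircle(q[:,:2].astype(np.float32))
    return x,y,r,len(k)
E
python3 - <<'E'
from meas import *
for n in ("top","side"):
    c=np.load(n+"0.npy",allow_pickle=True).item(); P=cloud(c)
    print(n,"pot",pot(c,P))
    g=c["image"].astype(int); reg=(P[...,0]>.4)&(P[...,0]<.65)&(abs(P[...,1]+.07)<.2)
    w=reg&(g.min(2)>120)&(P[...,2]<.015)
    nn,l,s,_=cv2.connectedComponentsWithStats(w.astype(np.uint8),connectivity=8)
    for i in range(1,nn):
        if s[i,4]>25:
            q=onplane(c,np.argwhere(l==i)[:,::-1].astype(float),.003)[:,:2].astype(np.float32)
            e=cv2.fitEllipse(q); print(" ring?",np.round(e[0],4),np.round(e[1],4),s[i,4], np.round(cv2.minEnclosingCircle(q)[0],4))
    # door/supply points
    dark=(g.max(2)<110)
    d=(P[...,2]>.06)&(P[...,2]<.1)&(P[...,0]<.8)&(P[...,0]>.4)&(P[...,1]<.25)&(P[...,1]>-.2)&dark
    q=P[d]; 
    print(" dark high pts",len(q))
    sup=q[(q[:,2]>.082)&(q[:,0]>.56)]; print(" supply rect",cv2.minAreaRect(sup[:,:2].astype(np.float32)),np.median(sup[:,2]))
    dr=q[(q[:,0]<.545)]; print(" door pts",len(dr), dr.min(0),dr.max(0))
    if len(dr)>10: print(cv2.fitLine(dr[:,:2].astype(np.float32),cv2.DIST_HUBER,0,.01,.01).ravel())
    mat=dark&(P[...,2]<.015)&reg
    print(" mat",cv2.minAreaRect(P[mat][:,:2].astype(np.float32)))
    if n=="top": save("crop0",c["image"][170:285,190:410],3.5)
E
```

```text
top pot (0.5862519145011902, -0.010730613023042679, 0.033148523420095444, 597)
 ring? [ 0.5936 -0.1542] [0.0845 0.0847] 253 [ 0.5942 -0.1544]
 dark high pts 6262
 supply rect ((0.6810588836669922, 0.025113657116889954), (0.23884518444538116, 0.20172278583049774), 0.45886313915252686) 0.0892535191846523
 door pts 119 [0.49253185 0.00689908 0.06024745] [0.54475148 0.17567175 0.09450274]
[ 0.00282557 -0.999996    0.51622826  0.06419562]
 mat ((0.5546818375587463, -0.05572572350502014), (0.19772061705589294, 0.34878790378570557), 1.5268783569335938)
side pot (0.587971031665802, 0.004580984357744455, 0.04213351383805275, 387)
 dark high pts 3899
 supply rect ((0.6812012791633606, 0.027283884584903717), (0.24039794504642487, 0.20470453798770905), 1.0713800191879272) 0.0906820179389366
 door pts 273 [0.49400768 0.00939191 0.06002887] [0.54436519 0.20690596 0.09016913]
[0.0313813  0.9995075  0.5211154  0.07224887]
 mat ((0.5516991019248962, -0.05467706918716431), (0.1965845227241516, 0.3625258803367615), 0.1107487678527832)
```

View pics/crop0.png

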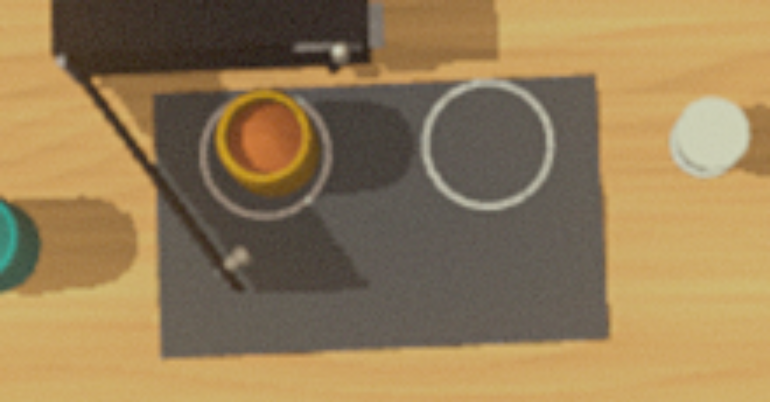

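The crop confirms the brass pot with copper wool, standing in the near ring and clear of the door by a finger's width. The free ring is at crop (488,145). Next I'll work out the frames and the approach.

```bash
cat >> meas.py <<'E'
from scipy.spatial.transform import Rotation as Rr
def rep(target=None,zdir=None):
    s=robot.get_state(); R=Rr.from_quat(s["eef_rot"]).as_matrix(); p=s["eef_pos"]
    print("t",round(s["t"],2),"tcp",p.round(4),"grasp",(p+R[:,0]*.159).round(4),"F",s["ft_force"].round(1),"w",round(s["grip_width"],4))
    print("tool axes x,y,z:",R.T.round(3).tolist())
    if target is not None: print("grasp shift in tool axes",(R.T@(np.array(target)-p-R[:,0]*.159)).round(4))
    if zdir is not None:
        d=R.T@np.array([*zdir,0]); a=np.arctan2(-d[1],d[2]); print("spin",round(a,3),"or",round((a+np.pi/2)%np.pi-np.pi/2,3))
E
python3 - <<'E'
from meas import *
c=np.load("top0.npy",allow_pickle=True).item()
cr=lambda u,v:(190+(u+.5)/3.5-.5,170+(v+.5)/3.5-.5)
m=onplane(c,[cr(163,357),cr(608,338),cr(597,75),cr(153,95)],.003)[:,:2]; print("mat",m.round(4).tolist(),m.mean(0))
e=(m[0]-m[1])+(m[3]-m[2]); yaw=np.arctan2(-e[0],e[1]); print("yaw",yaw,np.linalg.norm(e)/2)
h=onplane(c,[cr(70,65),cr(241,290)],.088)[:,:2]; print("hinge~,edge",h.round(4).tolist(),np.linalg.norm(h[1]-h[0]))
d=h[1]-h[0]; print("door angle", np.arctan2(-d[0],-d[1])+yaw)
print("near ring",onplane(c,[cr(267,155)],.003))
print("supply front edge top",onplane(c,[cr(80,73),cr(370,64)],.0)[:,:2].round(4).tolist())
rep((.586,-.011,.2),(-np.sin(yaw),np.cos(yaw)))
E
```

```text
mat [[0.4516, 0.0632], [0.4622, -0.2333], [0.64, -0.2285], [0.6283, 0.0714]] [ 0.54552413 -0.08181201]
yaw 0.03732228525435764 0.29845602653675274
hinge~,edge [[0.6334, 0.1119], [0.4895, 0.0029]] 0.1805660047307817
door angle 0.9598050644340341
near ring [[ 0.58693143 -0.00562306  0.003     ]]
supply front edge top [[0.6442, 0.1213], [0.6491, -0.075]]
t 0.1 tcp [ 0.1303 -0.5085  0.4041] grasp [ 0.1303 -0.5083  0.2451] F [ 0.6 -0.4 -0.2] w 0.0919
tool axes x,y,z: [[-0.0, 0.001, -1.0], [0.969, 0.248, 0.0], [0.248, -0.969, -0.001]]
grasp shift in tool axes [ 0.0457  0.5649 -0.3685]
spin -2.928 or 0.214
```

```bash
python3 -m pendant '[[0,0,0,0.107,1],[0,0,0,0.107,1],[0,0.0263,-0.0267,0,1],[0,0.0263,-0.0267,0,1],[0,0.0263,-0.0267,0,1],[0,0.0263,-0.0267,0,1],[0,0.0263,-0.0267,0,1],[0,0.0263,-0.0267,0,1],[0,0.0263,-0.0267,0,1],[0,0.0263,-0.0267,0,1],[0,0.0263,-0.0267,0,1],[0,0.0263,-0.0267,0,1]]'
python3 -m pendant '[[0,0.0263,-0.0267,0,1],[0,0.0263,-0.0267,0,1],[0,0.0263,-0.0267,0,1],[0,0.0263,-0.0267,0,1],[0,0.0263,-0.0267,0,1],[0,0.0263,-0.0267,0,1],[0,0.0263,-0.0267,0,1],[0,0.0263,-0.0267,0,1],[0,0,0,0,1],[0,0,0,0,1]]'
python3 - <<'E'
from meas import *
rep((.586,-.011,.055),(-.037,1))
E
```

```text
t: 1.1
eef_pos: [0.3841, -0.2304, 0.4046]
eef_rot: [0.491, 0.509, -0.491, 0.509]
ft_force: [0.4, -1.6, 0.6]
grip_width: 0.0919
t: 1.93
eef_pos: [0.5864, -0.0093, 0.4036]
eef_rot: [0.49, 0.51, -0.49, 0.509]
ft_force: [-0.7, 0.2, -0.4]
grip_width: 0.0916
t 1.93 tcp [ 0.5864 -0.0093  0.4036] grasp [ 0.5861 -0.0093  0.2446] F [-0.7  0.2 -0.4] w 0.0916
tool axes x,y,z: [[-0.002, 0.0, -1.0], [0.999, 0.04, -0.002], [0.04, -0.999, -0.0]]
grasp shift in tool axes [1.896e-01 1.000e-04 1.800e-03]
spin -3.139 or 0.003
```

```bash
python3 -m pendant '[[0.03,0,0.0018,0,1],[0.03,0,0,0,1],[0.03,0,0,0,1],[0.03,0,0,0,1],[0.01,0,0,0,1],[0,0,0,0,1],[0,0,0,0,1]]'
python3 - <<'E'
from meas import *
c=capture("side"); t=capture("top")
a=cv2.resize(c["image"][190:320,220:380],None,fx=3.2,fy=3.2);b=cv2.resize(t["image"][150:280,190:350],None,fx=3.2,fy=3.2)
save("look1",np.vstack([a,b])[:, :]) if False else save("look1",cv2.resize(np.hstack([a,b]),(800,325)))
rep((.586,-.011,.055))
E
```

```text
t: 2.52
eef_pos: [0.5858, -0.0134, 0.2755]
eef_rot: [0.491, 0.509, -0.491, 0.509]
ft_force: [-0.1, -0.4, 0.7]
grip_width: 0.0915
t 2.62 tcp [ 0.5863 -0.0131  0.2769] grasp [ 0.5869 -0.0132  0.1179] F [-0.1  0.5 -0. ] w 0.0918
tool axes x,y,z: [[0.004, -0.001, -1.0], [0.999, 0.036, 0.004], [0.036, -0.999, 0.001]]
grasp shift in tool axes [ 0.0629 -0.0011 -0.0023]
```

View pics/look1.png

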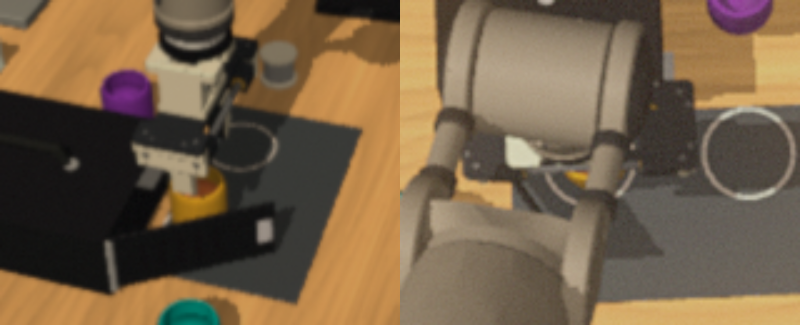

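The side view (left half) shows the left finger above the gap between the pot (about 200,195) and the door, with the jaws straddling the pot. I'll go down.

```bash
python3 -m pendant '[[0.02,0,0,0,1],[0.02,0,0,0,1],[0.02,0,0,0,1],[0,0,0,0,1],[0,0,0,0,1]]'
python3 -m pendant '[[0,0,0,0,0.66],[0,0,0,0,0.66],[0,0,0,0,0.66],[0,0,0,0,0.66],[0,0,0,0,0.66],[0,0,0,0,0.66]]'
python3 - <<'E'
from meas import *
rep((.594,-.154,.055),(-.037,1))
c=capture("side"); save("look2",c["image"][190:320,220:380],3)
E
```

```text
t: 3.03
eef_pos: [0.5861, -0.0128, 0.2157]
eef_rot: [0.491, 0.509, -0.491, 0.509]
ft_force: [0.0, -0.5, -0.0]
grip_width: 0.0917
t: 3.53
eef_pos: [0.5861, -0.0121, 0.2158]
eef_rot: [0.491, 0.509, -0.49, 0.509]
ft_force: [-0.8, 3.6, 5.5]
grip_width: 0.0639
t 3.53 tcp [ 0.5861 -0.0121  0.2158] grasp [ 0.5864 -0.012   0.0568] F [-0.8  3.6  5.5] w 0.0639
tool axes x,y,z: [[0.002, 0.001, -1.0], [0.999, 0.037, 0.002], [0.037, -0.999, -0.001]]
grasp shift in tool axes [0.0017 0.0024 0.1422]
spin 3.141 or -0.0
```

View pics/look2.png

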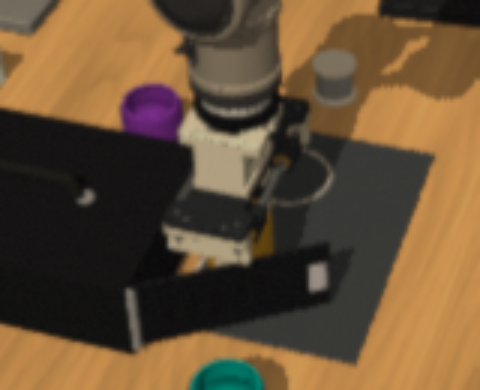

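```bash
python3 -m pendant '[[0,0,0.006,0,0.66],[0,0.0004,0.013,0,0.66],[0,0.0004,0.013,0,0.66],[0,0.0004,0.013,0,0.66],[0,0.0004,0.013,0,0.66],[0,0.0004,0.013,0,0.66],[0,0.0004,0.013,0,0.66],[0,0,0.013,0,0.66],[0,0,0.013,0,0.66],[0,0,0.013,0,0.66],[0,0,0.013,0,0.66],[0,0,0.006,0,0.66]]'
python3 -m pendant '[[0,0,0,0,0.66],[0,0,0,0,0.66],[0,0,0,0,0.66]]'
python3 - <<'E'
from meas import *
rep((.5936,-.1543,.055),(-.037,1))
E
```

```text
t: 4.58
eef_pos: [0.5937, -0.1548, 0.2158]
eef_rot: [0.492, 0.509, -0.49, 0.509]
ft_force: [-0.4, 7.7, 7.9]
grip_width: 0.0645
t: 4.83
eef_pos: [0.5937, -0.1551, 0.2159]
eef_rot: [0.491, 0.508, -0.491, 0.51]
ft_force: [0.0, -1.1, 5.4]
grip_width: 0.0643
t 4.83 tcp [ 0.5937 -0.1551  0.2159] grasp [ 0.594  -0.1553  0.0569] F [ 0.  -1.1  5.4] w 0.0643
tool axes x,y,z: [[0.002, -0.001, -1.0], [0.999, 0.036, 0.002], [0.036, -0.999, 0.002]]
grasp shift in tool axes [ 0.0019 -0.0004 -0.0011]
spin 3.141 or -0.001
```

```bash
python3 -m pendant '[[0,0,0,0,1],[0,0,0,0,1],[0,0,0,0,1],[0,0,0,0,1],[0,0,0,0,1],[0,0,0,0,1]]'
python3 -m pendant '[[-0.01,0,0,0,1],[-0.015,0,0,0,1],[-0.03,0,0,0,1],[-0.03,0,0,0,1],[0,0,0,0,1],[0,0,0,0,1]]'
cat > door.py <<'E'
from meas import *
YAW=.037; H=np.array([.6364,.1079]); RS=np.array([[np.cos(YAW),-np.sin(YAW)],[np.sin(YAW),np.cos(YAW)]])
def centre(th,r=.155,gap=0,a=.0095,b=.019):
    d=np.array([-np.sin(th),-np.cos(th)]);n=np.array([-np.cos(th),np.sin(th)])
    return H+RS@(r*d+(.005+a*np.cos(th)+b*np.sin(th)+gap)*n)
def tool(v):  # world xy -> tool y,z (nominal axes)
    ty=np.array([np.cos(YAW),np.sin(YAW)]);tz=np.array([np.sin(YAW),-np.cos(YAW)]); return v@ty, v@tz
E
python3 - <<'E'
from door import *
p0=centre(.96,gap=.025); print("start",p0.round(4)); rep((*p0,.069),(-.037,1))
prev=p0
for th,g in [(.96,.004)]+[(t,0) for t in np.arange(.9,-.01,-.1)]:
    p=centre(th,gap=g); print(round(th,2),p.round(4),"dy,dz",np.round(tool(p-prev),4)); prev=p
E
```

```text
t: 5.33
eef_pos: [0.5934, -0.1544, 0.2145]
eef_rot: [0.491, 0.509, -0.491, 0.509]
ft_force: [0.0, 0.6, 0.0]
grip_width: 0.0915
t: 5.83
eef_pos: [0.5938, -0.1546, 0.3024]
eef_rot: [0.491, 0.507, -0.49, 0.511]
ft_force: [-0.2, 0.4, -1.2]
grip_width: 0.0915
start [0.482 0.055]
t 5.83 tcp [ 0.5938 -0.1546  0.3024] grasp [ 0.5945 -0.1549  0.1434] F [-0.2  0.4 -1.2] w 0.0915
tool axes x,y,z: [[0.005, -0.002, -1.0], [0.999, 0.037, 0.005], [0.037, -0.999, 0.002]]
grasp shift in tool axes [ 0.0735 -0.105  -0.2141]
spin 3.141 or -0.0
0.96 [0.4947 0.0383] dy,dz [0.012  0.0172]
0.9 [0.5019 0.0267] dy,dz [0.0067 0.0118]
0.8 [0.511  0.0133] dy,dz [0.0087 0.0137]
0.7 [0.5217 0.0008] dy,dz [0.0102 0.0129]
0.6 [ 0.5337 -0.0106] dy,dz [0.0116 0.0119]
0.5 [ 0.5471 -0.0208] dy,dz [0.013  0.0106]
0.4 [ 0.5616 -0.0295] dy,dz [0.0142 0.0093]
0.3 [ 0.5771 -0.0367] dy,dz [0.0152 0.0077]
0.2 [ 0.5934 -0.0421] dy,dz [0.0161 0.0061]
0.1 [ 0.6103 -0.0458] dy,dz [0.0168 0.0043]
0.0 [ 0.6276 -0.0475] dy,dz [0.0172 0.0024]
```

```bash
python3 -m pendant '[[0,-0.0131,-0.0268,0,0],[0,-0.0131,-0.0268,0,0],[0,-0.0131,-0.0268,0,0],[0,-0.0131,-0.0268,0,0],[0,-0.0131,-0.0268,0,0],[0,-0.0131,-0.0268,0,0],[0,-0.0131,-0.0268,0,0],[0,-0.0131,-0.0268,0,0],[0,0,0,0,0],[0,0,0,0,0],[0,0,0,0,0],[0,0,0,0,0]]'
python3 - <<'E'
from door import *
c=capture("top"); P=cloud(c); print("pot",pot(c,P))
rep((*centre(.96,gap=.025),.069),(-.037,1))
s=capture("side")
a=cv2.resize(s["image"][190:340,220:380],(400,375));b=cv2.resize(c["image"][140:290,190:350],(400,375))
save("look3",np.hstack([a,b]))
E
```

```text
t: 6.83
eef_pos: [0.4812, 0.0551, 0.2994]
eef_rot: [0.491, 0.509, -0.491, 0.509]
ft_force: [-0.3, -0.2, 0.5]
grip_width: 0.0166
pot (0.5939500331878662, -0.15570466220378876, 0.03237368166446686, 547)
t 6.88 tcp [0.4813 0.055  0.2994] grasp [0.4812 0.055  0.1404] F [-0.4  0.4 -1.1] w 0.012
tool axes x,y,z: [[-0.0, -0.0, -1.0], [0.999, 0.036, -0.0], [0.036, -0.999, 0.0]]
grasp shift in tool axes [ 0.0714  0.0008 -0.0001]
spin 3.14 or -0.001
```

View pics/look3.png

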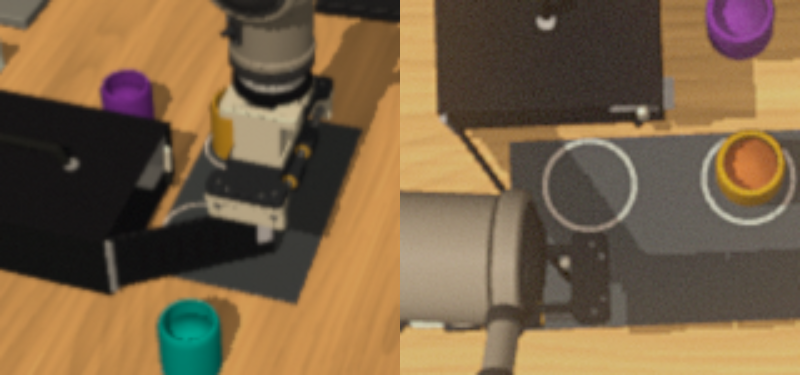

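The pot reads (0.594,−0.156) against the ring at (0.594,−0.154), and the top view shows it inside the free ring at about (750,170). The gripper is outside the door near its edge, so I'll lower it and start pushing.

```bash
python3 -m pendant '[[0.02,0,0,0,0],[0.02,0,0,0,0],[0.02,0,0,0,0],[0.011,0,0,0,0],[0,0,0,0,0],[0,0,0,0,0]]'
python3 -m pendant '[[0,0.003,0.0043,0,0],[0,0.003,0.0043,0,0],[0,0.003,0.0043,0,0],[0,0.003,0.0043,0,0]]'
python3 -m pendant '[[0,0.0034,0.006,0,0],[0,0.0034,0.006,0,0],[0,0.0044,0.0068,0,0],[0,0.0044,0.0068,0,0]]'
python3 - <<'E'
from door import *
rep((*centre(.8),.069),(-.037,1)); c=capture("side"); save("look4",c["image"][190:340,220:380],3)
E
```

```text
t: 7.43
eef_pos: [0.481, 0.0553, 0.2283]
eef_rot: [0.491, 0.509, -0.491, 0.509]
ft_force: [0.8, 1.1, -0.4]
grip_width: 0.0
t: 7.77
eef_pos: [0.4941, 0.0385, 0.2294]
eef_rot: [0.491, 0.509, -0.49, 0.51]
ft_force: [-0.1, -0.6, -0.4]
grip_width: 0.0005
t: 8.1
eef_pos: [0.5104, 0.0134, 0.2287]
eef_rot: [0.491, 0.509, -0.491, 0.509]
ft_force: [0.5, 1.9, 0.9]
grip_width: 0.0006
t 8.1 tcp [0.5104 0.0134 0.2287] grasp [0.5104 0.0134 0.0697] F [0.5 1.9 0.9] w 0.0006
tool axes x,y,z: [[-0.0, -0.0, -1.0], [0.999, 0.037, -0.0], [0.037, -0.999, 0.0]]
grasp shift in tool axes [0.0007 0.0007 0.0001]
spin 3.141 or -0.0
```

View pics/look4.png

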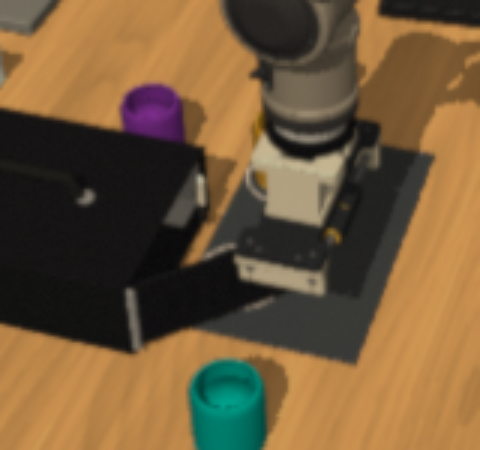

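The finger is against the outer face near the free edge, and the door has started to turn (the gripper covers the plate). I'll keep going along the arc.

```bash
python3 -m pendant '[[0,0.0051,0.0064,0,0],[0,0.0051,0.0064,0,0],[0,0.0058,0.006,0,0],[0,0.0058,0.006,0,0],[0,0.0065,0.0053,0,0],[0,0.0065,0.0053,0,0]]'
python3 -m pendant '[[0,0.0071,0.0046,0,0],[0,0.0071,0.0046,0,0],[0,0.0076,0.0038,0,0],[0,0.0076,0.0038,0,0]]'
python3 - <<'E'
from door import *
rep((*centre(.2),.069),(-.037,1)); c=capture("side"); s=c; c=capture("top")
a=cv2.resize(s["image"][190:340,220:380],(400,375));b=cv2.resize(c["image"][140:290,190:350],(400,375))
save("look5",np.hstack([a,b]))
E
```

```text
t: 8.65
eef_pos: [0.5467, -0.0206, 0.2287]
eef_rot: [0.491, 0.509, -0.491, 0.509]
ft_force: [-0.2, 0.6, -0.3]
grip_width: 0.0002
t: 8.98
eef_pos: [0.5768, -0.036, 0.2286]
eef_rot: [0.491, 0.509, -0.491, 0.509]
ft_force: [0.1, 0.8, 0.3]
grip_width: 0.0004
t 8.98 tcp [ 0.5768 -0.036   0.2286] grasp [ 0.5768 -0.036   0.0696] F [0.1 0.8 0.3] w 0.0004
tool axes x,y,z: [[-0.0, -0.0, -1.0], [0.999, 0.037, -0.0], [0.037, -0.999, 0.0]]
grasp shift in tool axes [0.0006 0.0164 0.0067]
spin 3.141 or -0.0
```

View pics/look5.png

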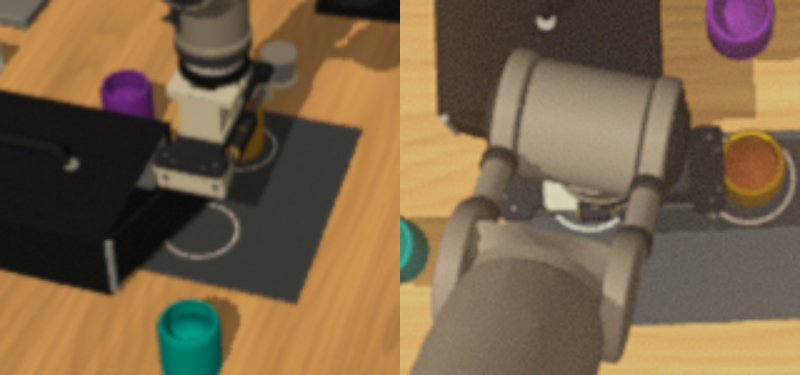

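```bash
python3 -m pendant '[[0,0.004,0.0016,0,0],[0,0.004,0.0016,0,0],[0,0.004,0.0016,0,0],[0,0.003,0.0012,0,0],[0,0,0,0,0]]'
python3 -m pendant '[[0,0.001,0.0003,0,0],[0,0.001,0.0003,0,0],[0,0.001,0.0003,0,0]]'
python3 -m pendant '[[0,0.001,0.0003,0,0],[0,0.001,0.0003,0,0],[0,0.001,0.0003,0,0]]'
python3 -m pendant '[[0,0.001,0.0003,0,0],[0,0.001,0.0003,0,0]]'
```

```text
t: 9.5
eef_pos: [0.5918, -0.0413, 0.2288]
eef_rot: [0.491, 0.509, -0.491, 0.509]
ft_force: [-0.5, -0.6, 0.1]
grip_width: 0.0002
t: 9.75
eef_pos: [0.5942, -0.0419, 0.2287]
eef_rot: [0.491, 0.509, -0.491, 0.509]
ft_force: [-0.4, 0.2, -0.7]
grip_width: 0.0008
t: 10.0
eef_pos: [0.5974, -0.0427, 0.2287]
eef_rot: [0.491, 0.509, -0.491, 0.509]
ft_force: [0.3, 0.4, 0.1]
grip_width: 0.0002
t: 10.17
eef_pos: [0.5994, -0.0432, 0.2287]
eef_rot: [0.491, 0.509, -0.491, 0.509]
ft_force: [0.0, -0.0, -0.3]
grip_width: 0.0005
```

```bash
python3 -m pendant '[[0,0.001,0.0003,0,0],[0,0.001,0.0003,0,0]]' | grep -E "pos|force"
python3 -m pendant '[[0,0.001,0.0003,0,0],[0,0.001,0.0003,0,0]]'| grep -E "pos|force"
python3 -m pendant '[[0,0.001,0.0002,0,0],[0,0.001,0.0002,0,0]]'| grep -E "pos|force"
python3 -m pendant '[[0,0.001,0.0002,0,0]]'| grep -E "pos|force"
```

```text
eef_pos: [0.6014, -0.0438, 0.2287]
ft_force: [-0.1, 1.0, 0.3]
eef_pos: [0.6035, -0.0443, 0.2287]
ft_force: [0.1, 0.1, 0.1]
eef_pos: [0.6055, -0.0447, 0.2287]
ft_force: [-0.5, 0.3, -0.5]
eef_pos: [0.6065, -0.0448, 0.2287]
ft_force: [-0.4, 0.1, -0.1]
```

```bash
python3 -m pendant '[[0,0.001,0.0002,0,0]]' | grep -E "pos|force"
python3 -m pendant '[[0,0.001,0.0002,0,0]]'| grep -E "pos|force"
python3 -m pendant '[[0,0.001,0.0002,0,0]]'| grep -E "pos|force"
python3 -m pendant '[[0,0.001,0.0002,0,0]]'| grep -E "pos|force"
python3 -m pendant '[[0,0.001,0.0002,0,0]]'| grep -E "pos|force"
```

```text
eef_pos: [0.6075, -0.0449, 0.2287]
ft_force: [-0.5, 0.9, -0.1]
eef_pos: [0.6085, -0.0451, 0.2287]
ft_force: [0.4, -0.1, 0.2]
eef_pos: [0.6095, -0.0452, 0.2287]
ft_force: [-0.1, 0.2, 0.2]
eef_pos: [0.6105, -0.0454, 0.2287]
ft_force: [0.4, -0.1, -0.1]
eef_pos: [0.6115, -0.0456, 0.2287]
ft_force: [-0.4, 0.1, 0.4]
```

```bash
for i in 1; do :; done
python3 -m pendant '[[0,0.001,0.0002,0,0]]' | grep -E "pos|force"
python3 -m pendant '[[0,0.001,0.0002,0,0]]'| grep -E "pos|force"
python3 -m pendant '[[0,0.001,0.0002,0,0]]'| grep -E "pos|force"
python3 -m pendant '[[0,0.001,0.0002,0,0]]'| grep -E "pos|force"
python3 - <<'E'
from meas import *
c=capture("side"); save("look6",c["image"][200:320,240:360],4)
E
```

```text
eef_pos: [0.6124, -0.0457, 0.2287]
ft_force: [-4.6, -0.3, 0.5]
eef_pos: [0.6129, -0.0458, 0.2286]
ft_force: [-7.4, 2.1, 3.6]
eef_pos: [0.6134, -0.0459, 0.2286]
ft_force: [-8.7, 0.8, 6.3]
eef_pos: [0.6143, -0.046, 0.2286]
ft_force: [-7.8, 0.9, 4.7]
```

View pics/look6.png

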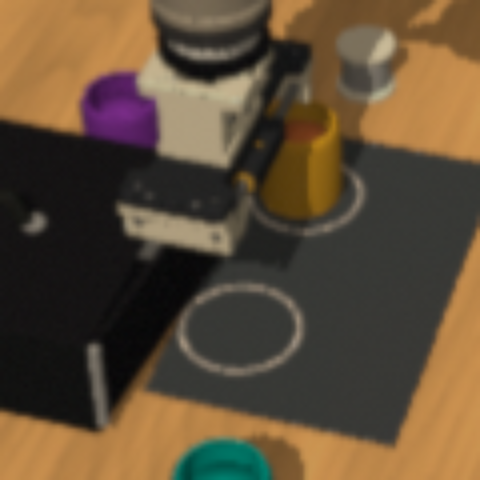

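The door is nearly shut and the roller was met at x≈0.612 with about 8 N. The pot is untouched. It should give way about 8 mm further on.

```bash

python3 -m pendant '[[0,0.001,0.0001,0,0]]' | grep -E "pos|force"
python3 -m pendant '[[0,0.001,0.0001,0,0]]'| grep -E "pos|force"
python3 -m pendant '[[0,0.001,0.0001,0,0]]'| grep -E "pos|force"
python3 -m pendant '[[0,0.001,0.0001,0,0]]'| grep -E "pos|force"
```

```text
eef_pos: [0.6154, -0.046, 0.2286]
ft_force: [-7.0, 1.3, 3.6]
eef_pos: [0.6165, -0.0461, 0.2286]
ft_force: [-5.8, 0.9, 3.4]
eef_pos: [0.6177, -0.0462, 0.2286]
ft_force: [-4.9, 1.5, 2.7]
eef_pos: [0.619, -0.0463, 0.2287]
ft_force: [-3.7, 1.7, 1.2]
```

```bash

python3 -m pendant '[[0,0.0007,0.0001,0,0]]' | grep -E "pos|force"
python3 -m pendant '[[0,0.0007,0.0001,0,0]]'| grep -E "pos|force"
python3 -m pendant '[[0,0.0007,0.0001,0,0]]'| grep -E "pos|force"
```

```text
eef_pos: [0.6201, -0.0464, 0.2287]
ft_force: [-0.0, 0.8, 0.0]
eef_pos: [0.6211, -0.0466, 0.2287]
ft_force: [0.4, 0.3, -0.2]
eef_pos: [0.622, -0.0468, 0.2288]
ft_force: [-0.0, -0.3, -0.0]
```

The force fell to zero at x≈0.620, which looks like the click. I'll feel lightly for the door on its bumper.

```bash

python3 -m pendant '[[0,0.0007,0,0,0]]' | grep -E "pos|force"
python3 -m pendant '[[0,0.0005,0,0,0]]'| grep -E "pos|force"
python3 -m pendant '[[0,0.0005,0,0,0]]'| grep -E "pos|force"
```

```text
eef_pos: [0.6227, -0.0469, 0.2288]
ft_force: [-0.7, 0.7, 0.1]
eef_pos: [0.6231, -0.0468, 0.2288]
ft_force: [-0.3, 0.7, -0.7]
eef_pos: [0.6235, -0.0468, 0.2287]
ft_force: [0.4, 0.1, -0.5]
```

```bash

python3 -m pendant '[[0,0.0005,0,0,0]]' | grep -E "pos|force"
python3 -m pendant '[[0,0.0005,0,0,0]]'| grep -E "pos|force"
```

```text
eef_pos: [0.6239, -0.0467, 0.2287]
ft_force: [0.3, -0.1, -0.1]
eef_pos: [0.6243, -0.0466, 0.2287]
ft_force: [0.1, -0.6, -0.2]
```

```bash

python3 -m pendant '[[0,0.0005,0,0,0]]' | grep -E "pos|force"
python3 -m pendant '[[0,0.0005,0,0,0]]'| grep -E "pos|force"
```

```text
eef_pos: [0.6247, -0.0466, 0.2287]
ft_force: [-2.1, -0.6, 0.9]
eef_pos: [0.625, -0.0466, 0.2286]
ft_force: [-3.6, -0.3, 2.3]
```

The bumper is felt at 0.6247, 3.6 N. I'll back off straight, lift, clear the view and check.

```bash
python3 -m pendant '[[0,-0.005,0,0,0],[0,-0.015,0,0,0],[0,-0.02,0,0,0],[0,-0.02,0,0,0],[-0.03,0,0,0,0],[-0.03,0,0,0,0],[-0.03,0,0,0,0],[0,-0.025,-0.02,0,0],[0,-0.025,-0.02,0,0],[0,-0.025,-0.02,0,0],[0,-0.015,-0.02,0,0],[0,0,0,0,0]]'
python3 - <<'E'
from door import *
c=capture("top"); P=cloud(c); print("pot",pot(c,P)); s=capture("side"); 
g=c["image"].astype(int); w=(g.min(2)>120)&(P[...,2]<.015)&(P[...,0]>.53)&(P[...,0]<.65)&(P[...,1]<-.09)&(P[...,1]>-.22)
q=onplane(c,np.argwhere(w)[:,::-1].astype(float),.003)[:,:2].astype(np.float32); print("ring",cv2.fitEllipse(q)[:2])
a=cv2.resize(s["image"][190:340,220:380],(400,375));b=cv2.resize(c["image"][140:290,190:350],(400,375))
save("look7",np.hstack([a,b])); rep()
E
```

```text
t: 13.72
eef_pos: [0.4691, 0.0303, 0.3188]
eef_rot: [0.49, 0.51, -0.49, 0.509]
ft_force: [-0.3, 0.4, 1.0]
grip_width: 0.0005
pot (0.5940561294555664, -0.1554378867149353, 0.032100860029459, 542)
ring ((0.5936396718025208, -0.15421146154403687), (0.08467915654182434, 0.08490835875272751))
t 13.82 tcp [0.4721 0.0283 0.3192] grasp [0.4724 0.0283 0.1602] F [ 1.  -0.2  0.5] w 0.0002
tool axes x,y,z: [[0.002, -0.0, -1.0], [0.999, 0.038, 0.002], [0.038, -0.999, 0.0]]
```

View pics/look7.png

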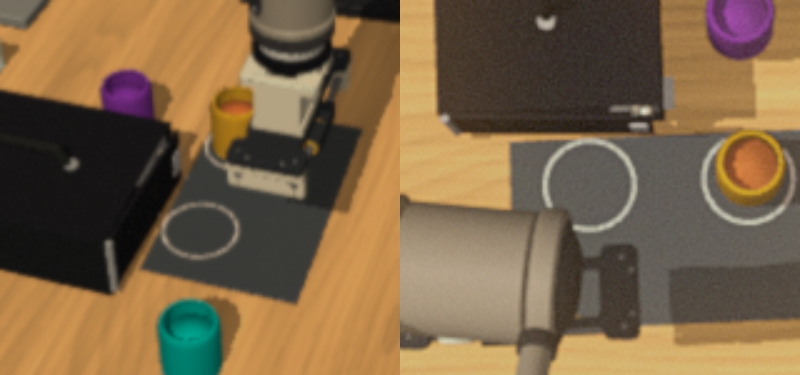

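Both views show the door shut against the case and the pot inside the ring at (750,170). One numeric check of the door angle before handing in.

```bash
python3 - <<'E'
from door import *
c=capture("top"); P=cloud(c); g=c["image"].astype(int)
pts=[]
for u in range(222,288,3):   # column-wise: lowest dark pixel of door top (depth > 0.07)
    v=np.flatnonzero((P[170:215,u,2]>.06))
    pts.append((u,170+v.max()+.5))
q=onplane(c,pts,.088)[:,:2]; vx,vy,x0,y0=cv2.fitLine(q.astype(np.float32),cv2.DIST_HUBER,0,.01,.01).ravel()
s=np.sign(-vy); print("door angle",np.arctan2(-s*vx,-s*vy)+YAW,"x at edge (y=-.067)",x0+vx/vy*(-.067-y0),"hinge side x",x0+vx/vy*(.1-y0))
P2=[P[...,2]];st=robot.get_state();print(st["t"],st["ft_force"].round(1))
E
```

```text
door angle 0.031337485 x at edge (y=-.067) 0.62853414 hinge side x 0.6275885
13.8667 [ 0.3  0.4 -0.1]
```

```bash
python3 -m pendant '[[0,0,0,0,0],[0,0,0,0,0],[0,0,0,0,0],[0,0,0,0,0]]'; python3 -c "
from plant import robot; print(robot.sign_off())"
```

```text
t: 14.2
eef_pos: [0.4728, 0.0274, 0.3185]
eef_rot: [0.491, 0.509, -0.491, 0.509]
ft_force: [-0.0, -0.6, 0.2]
grip_width: 0.0002
the job is handed in; nothing more can be done
None
```

I slid the brass pot along the mat into the free ring, let it go, then pushed the door shut until it clicked, and handed the job in at 14.2 s. No verdict was reported.

- **Pot:** the last look put it about 1.3 mm from the ring's centre, against the 12 mm allowed. It looked upright in both views.
- **Door:** the roller pushed back at about 8–9 N and then gave way, with the force falling to zero. About 4 mm further on the door rested on its bumper at about 3.6 N. The highest force I read on the wrist while pushing the door was about 11 N.
- **Shut after letting go:** the camera put the door at about 0.03 rad, where a door left ajar would be near 0.1 rad.
- **Disagreement:** the camera placed the door face about 4–5 mm further out than touch did. The hinge side was off by nearly the same amount, so I took it as edge bias in the picture. I did not touch the door again to check.
- **Other things on the bench:** I never approached the bystanders and felt no stray contact, but I did not re-measure their positions.

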